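Stamp a silver disc in the guarded hand press

TASK

With a fingertip, push the brass carrier by its blue end plate along its slideway until it is fully home against the stop, so that the silver disc lies under the punch; never pick the carrier up. Then reach down through the window of the yellow guard, press the red lever pad all the way down, hold it down for a full second and let it spring back up. Do not touch the guard or its frame, and leave the tools, jar and bowl around the press where they are.

Things in the scene. Friction and masses are not known exactly. Their poses are not given: they have to be found in the camera images.
- press: Fixed grey press. Origin at table height, straight below the punch; x points to its column, y along the slideway in the pushing direction, z up. Base 12 mm thick = slideway floor height. Two rails 44 mm apart, tops 26 mm above the table, y -205 to +30 mm; stop face at y +22 mm. Column x 42 to 78 mm, 114 mm tall with its brackets.
- carrier: Loose brass bar, about 0.35 kg, 40 mm wide, 10 mm thick, between the rails. Origin: underside below the silver disc; axes like the press's. Nose at y +22 mm, blue upright end plate at y -180 to -190 mm (36 wide, top 40 mm above the underside). Starts 45 to 75 mm short of home; at home its origin is 12 mm above the press's origin, nose on the stop. Slides with light friction.
- push_plate (a point): Point to push: centre of the outer face of the carrier's blue end plate (36 mm wide), 25 mm above the carrier's underside (37 mm above the table). The face looks along the press's -y; push it towards the press's +y. Even at home it stays 118 mm outside the guard.
- guard: Guard fixed on the press, origin and axes those of the press: flat yellow frame 8 mm thick, top 142 mm above the table, x -106 to +38 mm, y -72 to +72 mm, on four yellow posts, clear skirts on three sides from 66 mm above the table upwards. Do not touch.
- window (a point): Centre of the guard's window, at the top surface of the yellow frame (142 mm above the table). The opening is 100 mm along the press's x and 84 mm along its y. The lever pad lies straight below it (within 4 mm).
- lever_pad (a point): Centre of the top of the red round lever pad, 32 mm across, about 126 mm above the table at rest (16 mm below the window's top surface) and about 99 mm when fully pressed. It rides on an arm 90 mm long from a hinge at x = 55 mm, 103 mm above the table, in the press frame.
- lever (a joint): Lever angle in rad: 0 at rest (up), 0.30 at its lower stop. A spring returns it: about 3 N on the pad to start, 7 N at the bottom.
- mallet: Loose wooden mallet lying down, handle 22 mm thick, head 44 mm thick and 85 mm wide. Origin on the table. Leave alone.
- mandrel: Loose tapered steel ring mandrel lying on its feet, 250 mm long along its x, 26 mm thick; origin below its middle. Leave alone.
- brush: Loose bench brush lying along its x. Leave alone.
- bench_block: Loose steel block 70 x 70 x 22 mm, origin under its centre. Leave alone.
- polish_jar: Loose jar, 60 mm across, 70 mm tall, origin under its centre. Leave alone.
- bowl: Loose white bowl, 90 mm across, 40 mm tall, origin under its centre. Leave alone.
- ring_cone: Loose wooden ring cone, foot 64 mm across, 85 mm tall, origin under its centre. Leave alone.
There are look-alikes about, which are no part of the job. Leave any black or pink look-alike of the carrier alone.

How it is judged:
By the outcome, as a careful person would: the job done as asked, in the order asked, and still so for the second after the job is handed in, with the robot touching nothing.
It also fails if it takes over 51 s, if anything falls off the work surface, if the arm or the gripper's body presses on something with over 40 N, if the wrist force passes 120 N, or if a joint passes its speed limit or range.

ROBOT

A 6-joint arm with a two-finger parallel gripper is mounted at the origin on the work surface. World frame = base frame: x ahead of the robot, y to its left, z up, the work surface at z = 0. Lengths are in m, angles in rad, forces in N, time in s.
With the tool pointing down it reaches from about 0.375 to 0.925 m from the base axis. Payload 5.7 kg.
Tool frame: the origin (TCP) lies midway between the tips of the shut fingers; the grasp point (between the pads) lies 19 mm behind it (robot.hold_point_z is the distance from the TCP to the grasp point, in m); x points along the fingers, y is the direction in which the jaws open and shut, and the axes are right-handed (so a half turn about x gives the same grasp; the last joint's range is limited). The gripper opens to 85 mm and grips with 20 to 120 N. Pads are 22 mm wide; open, the fingers measure 114 mm over their backs; the gripper's body (76 mm by 85 mm) begins 54 mm behind the grasp point. The pads swing forward as they close: fully open they stand 13 mm farther back than shut.
Start: joints at [1.016, 0.359, 1.51, -0, 1.272, -0.115], TCP at [0.255, 0.543, 0.231] pointing down, gripper open.
Joint ranges: [-2.97, 2.97], [-1.01, 2.36], [0.21, 2.38], [-0.96, 4.11], [0.2, 2.71], [-2.98, 2.98]. Speed limits (rad/s): [2.39, 2.39, 3.14, 3.14, 3.14, 3.14].

INTERFACE

Orientations are given as a rotation vector (axis times angle).
In Python, from plant import sense, imaging, robot gives the robot as it stands.
- The arm moves only by the tool send_rows, never from a script. Its argument "motion" is a list of rows, each an object with "dr": the turn, a rotation vector about the tool's x, y, z in rad, a list of three; "slide": the shift along the tool's x, y, z in mm, a list of three; "hand": the finger opening in mm, from 0 to 85.4. In form: [{"dr": [rx, ry, rz], "slide": [dx, dy, dz], "hand": hand}, ...]. A call has 1 to 5 rows; each row shifts and turns the commanded pose from where the row before left it, along the tool's axes as they then stand; what a row does not reach is not made up. A row lasts 1/10 s, in which the tool goes at most 50 mm and 8.59 degrees, less where a joint would pass 70% of its speed; a pose out of reach is approached as far as the arm can. A call with a gripper value outside its range is refused whole. The fingers move at their own pace and stop on an object; "grip_force" is the grip in N (left out, the last holds). Time passes only in rows, so rows that do not move let the fingers close. It gives the time, the measured TCP pose, the force and the opening at its end, in the units of the state.
- sense(): the state, without advancing time (a new reading comes with each control period).
- imaging.camera(name): name is "scene" or "side" or "wrist"; returns the picture (384x512x3 uint8, blue, green, red); there is no depth.
- imaging.calibration(name): a dict with "intrinsics" (3x3 intrinsics, pixels), "k1" (the pictures are not rectified: a ray, as slopes to the right and down, at radius r is drawn at 1 + k1 r^2 times it, then the intrinsics apply), "T" (4x4, takes a point from camera to world coordinates); the wrist camera has in their place "hand_eye" (4x4, takes a point from camera to tool coordinates, whose origin is the TCP and whose axes are the tool frame's). Camera axes: x right, y down, z forward; pixel columns grow to the right and rows downward; lengths in m; the calibration is good to about 2 mm. A picture is of the moment at which its call begins: read the wrist's pose just before it. calibration takes no time and is no camera call.
- robot.job_done(): hands the job in, once; it reports no verdict.
The state is a dict: "clock": time; "joint_pos": joint angles; "dq": joint speeds; "effort": joint torques, N m; "tool_pos": TCP position; "orientation": TCP orientation; "ft_force": force on the tool from outside, world axes, zero at the start; "ft_torque": the same for the moment, N m; "opening": finger opening in m.
Only numpy, scipy, OpenCV 4.12 (cv2) and the standard library are available. Lean on these libraries where they do the work, as an engineer would, in place of code of your own. Each camera call takes 0.05 s, during which the arm holds its last target.

## Working session

There is one attempt and no reset: what is moved stays moved. The work goes in short steps, Python scripts to look and compute and a tool call to move; the robot and the scene stay as the last step left them, time stands still between calls to the robot, and variables do not carry over. Pictures are saved under pics/ and viewed, and the job is handed in when it is done.

Besides the shell and the picture viewer there is one more tool, called after "Emit:" as a command line: name --argument value ..., lists and objects as JSON in quotes. send_rows: Moves the arm, as the interface text tells. Its arguments: {"type":"object","properties":{"motion":{"type":"array"},"grip_force":{"type":"number"}},"required":["motion"]}

```bash
ls; mkdir -p pics; python3 - <<'E'
from plant import sense, imaging, robot
import cv2
s=sense(); print(s)
for n in ["scene","side","wrist"]:
    im=imaging.camera(n); cv2.imwrite(f"pics/{n}0.png",im)
    c=imaging.calibration(n); print(n,c)
E
```

```text
pics
{'clock': 0.0, 'joint_pos': array([ 1.01593228e+00,  3.59494000e-01,  1.51145368e+00, -3.10850686e-05,
        1.27250949e+00, -1.15084361e-01]), 'dq': array([ 1.01401221e-04,  3.75446293e-04, -1.57443754e-03,  1.21173759e-03,
        3.79193452e-05, -4.55824653e-04]), 'effort': array([ 2.86540642e-03, -5.27612257e+01, -2.78613031e+01,  6.38978372e-05,
        1.32871317e-02, -2.90225341e-05]), 'tool_pos': array([0.25508342, 0.54230763, 0.23045206]), 'orientation': array([ 0.34351823,  1.54372804, -0.34631823]), 'ft_force': array([0.12348761, 0.31009443, 0.0435775 ]), 'ft_torque': array([-0.03087811, -0.03203345,  0.01720059]), 'opening': 0.08508993687865445}
scene {'intrinsics': array([[451.68600476,   0.        , 257.57166538],
       [  0.        , 451.68600476, 190.71320534],
       [  0.        ,   0.        ,   1.        ]]), 'k1': -0.14451272081063057, 'T': array([[ 0.66052352,  0.60126886, -0.44964924,  1.31788257],
       [ 0.75075251, -0.52182554,  0.40505404, -0.71932597],
       [ 0.00890793, -0.60512301, -0.79608215,  1.44740176],
       [ 0.        ,  0.        ,  
[... 338 characters left out ...]
548, -1.18230631],
       [-0.00749953, -0.68525213, -0.72826731,  1.32771572],
       [ 0.        ,  0.        ,  0.        ,  1.        ]])}
wrist {'intrinsics': array([[342.92207184,   0.        , 260.98904442],
       [  0.        , 342.92207184, 188.20622556],
       [  0.        ,   0.        ,   1.        ]]), 'k1': -0.02411227191020174, 'hand_eye': array([[-3.01502662e-04, -3.25946859e-01,  9.45388044e-01,
        -1.43790269e-01],
       [ 9.99999824e-01,  3.83916166e-04,  4.51284401e-04,
        -9.11489892e-04],
       [-5.10044486e-04,  9.45388015e-01,  3.25946686e-01,
        -8.44524981e-02],
       [ 0.00000000e+00,  0.00000000e+00,  0.00000000e+00,
         1.00000000e+00]])}
```

View pics/scene0.png

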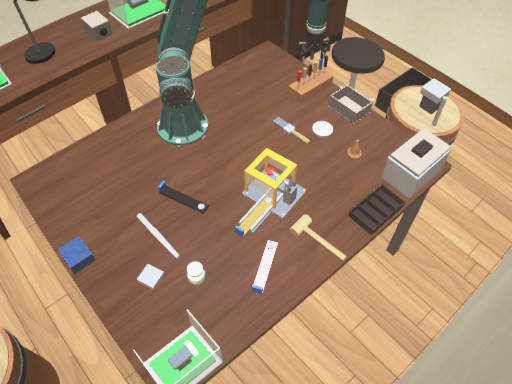

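View pics/side0.png

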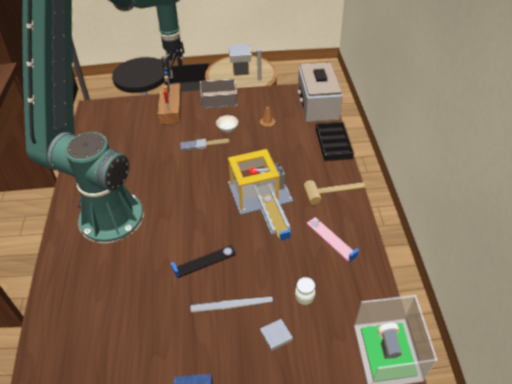

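View pics/wrist0.png

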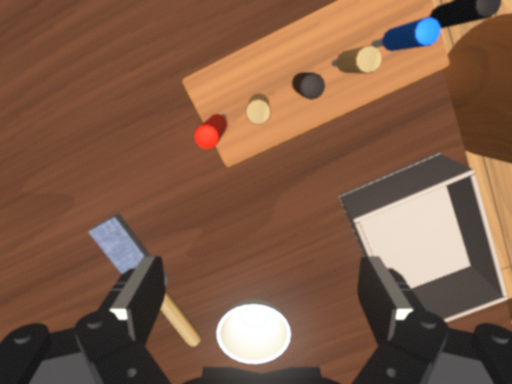

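Candidates for the carrier:
- Brass bar in the slideway, blue end at scene (240,230) / side (285,234). This is the one the description fits.
- Black look-alike, scene (183,197) / side (203,262).
- Pink look-alike, scene (265,266) / side (332,239).

Next I'll check the choice in close crops.

```bash
cat > h.py <<'E'
import numpy as np, cv2
from scipy.spatial.transform import Rotation as R
from scipy.optimize import least_squares
from plant import sense, imaging, robot
def cam(name,s=None):
    c=imaging.calibration(name)
    T=c["T"] if "T" in c else tool(s)@c["hand_eye"]
    return c["intrinsics"],c["k1"],T
def tool(s):
    T=np.eye(4);T[:3,:3]=R.from_rotvec(s["orientation"]).as_matrix();T[:3,3]=s["tool_pos"];return T
def proj(c,P):
    K,k,T=c
    P=np.atleast_2d(P); return cv2.projectPoints((P-T[:3,3])@T[:3,:3],np.zeros(3),np.zeros(3),K,np.array([k,0,0,0.]))[0][:,0]
def ray(c,uv):
    K,k,T=c
    p=cv2.undistortPointsIter(np.array([[uv]],float),K,np.array([k,0,0,0.]),None,None,(3,50,1e-9))[0,0]
    d=T[:3,:3]@np.array([p[0],p[1],1]);return T[:3,3],d
def onz(c,uv,z):
    o,d=ray(c,uv);return o+d*(z-o[2])/d[2]
def tri(cs,uvs):
    A=np.zeros((3,3));b=np.zeros(3)
    for c,uv in zip(cs,uvs):
        o,d=ray(c,uv);d=d/np.linalg.norm(d);M=np.eye(3)-np.outer(d,d);A+=M;b+=M@o
    return np.linalg.solve(A,b)
E
python3 - <<'E'
import cv2
a=cv2.imread("pics/scene0.png")[140:250,220:320];cv2.imwrite("pics/c1.png",cv2.resize(a,None,fx=5,fy=5,interpolation=cv2.INTER_CUBIC))
a=cv2.imread("pics/side0.png")[140:250,220:320];cv2.imwrite("pics/c2.png",cv2.resize(a,None,fx=5,fy=5,interpolation=cv2.INTER_CUBIC))
E
```

```text
(no output)
```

View pics/c1.png

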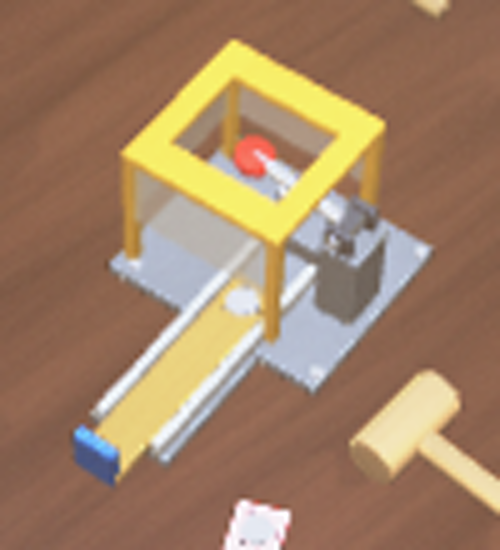

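View pics/c2.png

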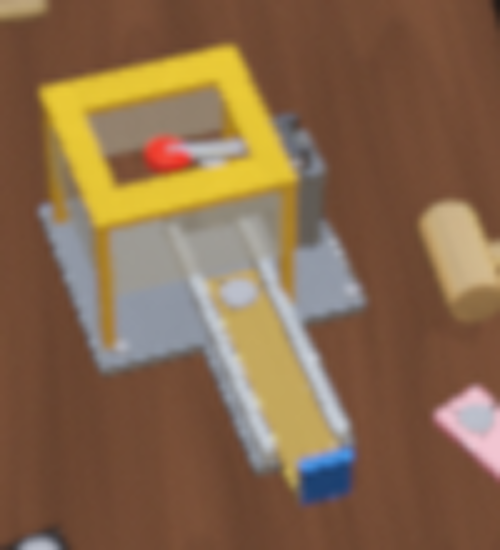

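Both crops show the chosen carrier is right. It is brass with a silver disc, lies between the rails, and has its blue plate at the open end (scene crop about (96,455), side crop about (327,475)). The red pad is below the yellow window.

```bash
python3 - <<'E'
from h import *
f=lambda u,v:np.array([220+(u+.5)/5-.5,140+(v+.5)/5-.5])
cs=[cam("scene"),cam("side")]
sc=[(235,40),(385,125),(278,243),(122,155)]; sd=[(40,90),(240,45),(298,183),(105,225)]
P=[tri(cs,[f(*a),f(*b)]) for a,b in zip(sc,sd)]
print(np.round(P,4))
# fit
M=np.array([[-106,72,142],[38,72,142],[38,-72,142],[-106,-72,142]])/1000.
def res(p):
    Rz=R.from_euler('z',p[3]).as_matrix(); W=M@Rz.T+p[:3]
    return np.r_[(proj(cs[0],W)-[f(*a) for a in sc]).ravel(),(proj(cs[1],W)-[f(*a) for a in sd]).ravel()]
r=least_squares(res,[.75,-.1,0,.3]);print(r.x,np.round(r.fun,1))
print("pad",tri(cs,[f(255,155),f(168,152)]))
p=r.x;Rz=R.from_euler('z',p[3]).as_matrix()
Q=tri(cs,[f(240,302),f(238,292)]);print("disc",Q,Rz.T@(Q-p[:3]))
for a,b in [((75,432),(298,464)),((118,458),(353,450)),((96,455),(327,475))]:
    Q=tri(cs,[f(*a),f(*b)]);print("plate",Q,Rz.T@(Q-p[:3]))
Q=tri(cs,[f(255,155),f(168,152)]);print("pad",Rz.T@(Q-p[:3]))
E
```

```text
[[ 4.433e-01  1.126e-01  1.392e-01]
 [ 5.899e-01  1.328e-01  1.504e-01]
 [ 6.151e-01 -6.000e-04  1.404e-01]
 [ 4.804e-01 -3.500e-02  1.475e-01]]
[0.56550219 0.05962847 0.00221992 0.21208248] [-0.4  0.5  0.4  0.3 -0.   0.8 -0.2  0.1  0.8 -0.4 -1.   0.1  0.5 -1.
 -1.2  0. ]
pad [0.53051112 0.05514977 0.12294605]
disc [0.57495528 0.00317871 0.02649917] [-0.00264116 -0.05717483  0.02427925]
plate [ 0.59612058 -0.17971759  0.0521561 ] [-0.02044905 -0.24042848  0.04993618]
plate [ 0.63404411 -0.17072376  0.05156648] [ 0.01851796 -0.23961893  0.04934656]
plate [ 0.61526522 -0.17682846  0.03682483] [-0.0011252  -0.24163396  0.03460491]
pad [-0.03514983  0.00298714  0.12072613]
```

```bash
cat >> h.py <<'E'
def press_to_world(p,P):
    return R.from_euler('z',p[3]).as_matrix()@np.asarray(P,float)+np.asarray(p[:3])
def need(s,target,zdir=None):
    """shift in tool axes (mm) to world target; rotvec in tool axes to get x down, tool z along zdir"""
    T=tool(s); print("shift mm",np.round(T[:3,:3].T@(np.asarray(target)-T[:3,3])*1000,1))
    if zdir is not None:
        x=np.array([0,0,-1.]);z=np.array([*zdir[:2],0.]);z/=np.linalg.norm(z);y=np.cross(z,x)
        G=np.c_[x,y,z]; print("rot",np.round(R.from_matrix(T[:3,:3].T@G).as_rotvec(),4))
E
python3 - <<'E'
from h import *
s=sense();T=tool(s);print(np.round(T,3), s['clock'])
p=[0.5655,0.0596,0,0.212]
ez=press_to_world(p,[0,1,0])-p[:3]
print("ydir",ez)
t=press_to_world(p,[0,-290,0]*np.array(.001)); t[2]=.23; print(t)
for sg in(1,-1): need(s,t,sg*ez)
ex=press_to_world(p,[1,0,0])-p[:3]
for sg in(1,-1): need(s,t,sg*ex)
E
```

```text
[[-0.001  0.426  0.905  0.255]
 [-0.001  0.905 -0.426  0.542]
 [-1.    -0.001 -0.     0.231]
 [ 0.     0.     0.     1.   ]] 0.15
ydir [-0.21041554  0.97761204  0.        ]
[ 0.62652051 -0.22390749  0.23      ]
shift mm [   1.3 -535.3  662.3]
rot [-2.2226e+00 -1.7000e-03  6.0000e-04]
shift mm [   1.3 -535.3  662.3]
rot [9.19e-01 5.00e-04 1.40e-03]
shift mm [   1.3 -535.3  662.3]
rot [-6.518e-01 -6.000e-04  1.400e-03]
shift mm [   1.3 -535.3  662.3]
rot [2.4898e+00 1.7000e-03 8.0000e-04]
```

Emit:
send_rows --motion '[{"dr":[0.131,0,0],"slide":[0,0,0],"hand":85},{"dr":[0.131,0,0],"slide":[0,0,0],"hand":85},{"dr":[0.131,0,0],"slide":[0,0,0],"hand":85},{"dr":[0.131,0,0],"slide":[0,0,0],"hand":85},{"dr":[0.131,0,0],"slide":[0,0,0],"hand":85}]'

```text
clock: 0.65
tool_pos: [0.2553, 0.5426, 0.2309]
orientation: [0.855, 1.396, -0.857]
ft_force: [-0.3, -0.1, 0.4]
opening: 0.0848
```

Emit:
send_rows --motion '[{"dr":[0.131,0,0],"slide":[0,0,0],"hand":85},{"dr":[0.133,0,0],"slide":[0,0,0],"hand":85},{"dr":[0,0,0],"slide":[-2,14,46],"hand":85},{"dr":[0,0,0],"slide":[-2,14,46],"hand":85},{"dr":[0,0,0],"slide":[-2,14,46],"hand":85}]'

```text
clock: 1.15
tool_pos: [0.3257, 0.4155, 0.237]
orientation: [1.05, 1.303, -1.051]
ft_force: [0.5, 0.6, -0.2]
opening: 0.0847
```

Emit:
send_rows --motion '[{"dr":[0,0,0],"slide":[-2,14,46],"hand":85},{"dr":[0,0,0],"slide":[-2,14,46],"hand":85},{"dr":[0,0,0],"slide":[-2,14,46],"hand":85},{"dr":[0,0,0],"slide":[-2,14,46],"hand":85},{"dr":[0,0,0],"slide":[-2,14,46],"hand":85}]'

```text
clock: 1.65
tool_pos: [0.4428, 0.2048, 0.2473]
orientation: [1.051, 1.302, -1.052]
ft_force: [0.6, 1.5, -0.3]
opening: 0.0853
```

```bash
python3 - <<'E'
from h import *
s=sense();print(s['clock'],s['tool_pos'],s['ft_force'])
p=[0.5655,0.0596,0,0.212]
need(s,press_to_world(p,[-.034,-.04,.25]),-np.array([-.2104,.9776]))
E
```

```text
1.65 [0.4427916  0.20484275 0.24732724] [ 0.5970311   1.45066962 -0.25113009]
shift mm [ -2.7  55.4 207.8]
rot [0.0001 0.     0.0001]
```

Emit:
send_rows --motion '[{"dr":[0,0,0],"slide":[-2,14,48],"hand":85},{"dr":[0,0,0],"slide":[0,14,48],"hand":85},{"dr":[0,0,0],"slide":[0,14,48],"hand":85},{"dr":[0,0,0],"slide":[0,12,44],"hand":85},{"dr":[0,0,0],"slide":[0,0,20],"hand":85}]'

```text
clock: 2.15
tool_pos: [0.5411, 0.011, 0.2492]
orientation: [1.053, 1.299, -1.053]
ft_force: [0.4, 0.7, -0.4]
opening: 0.085
```

```bash
python3 - <<'E'
from h import *
import json
s=sense();im=imaging.camera("wrist");print(s['clock'],s['tool_pos'])
cv2.imwrite("pics/w1.png",cv2.resize(im,(768,576),interpolation=cv2.INTER_CUBIC))
json.dump({"tool_pos":list(s['tool_pos']),"orientation":list(s['orientation'])},open("s1.json","w"))
E
```

```text
2.15 [0.54113641 0.01104416 0.24919169]
```

View pics/w1.png

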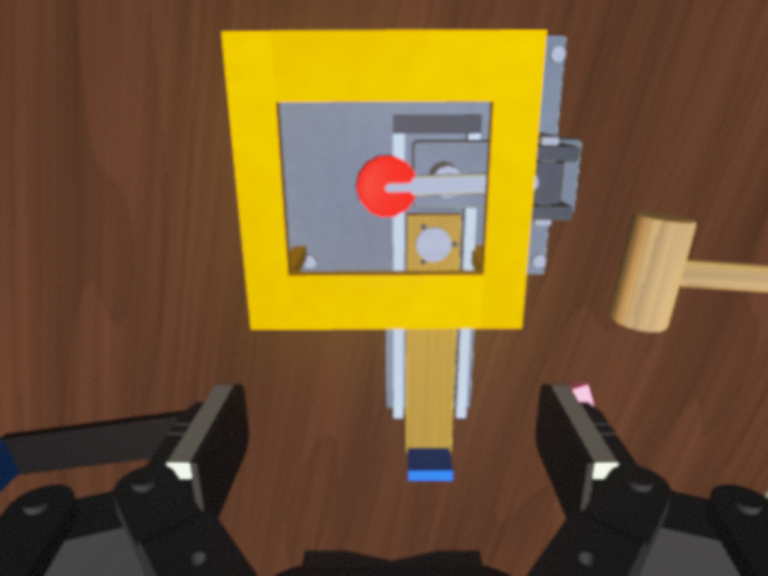

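Wrist view: the guard's outer corners are at about (222,32), (548,30), (523,328), (250,329). The pad is at (386,186), the disc at (434,245), and the top strip of the blue plate spans (408–453, 470–481). Next I'll fit the pose jointly with the other views.

```bash
python3 - <<'E'
from h import *
import json
s=json.load(open("s1.json"));cw=cam("wrist",s)
f=lambda u,v:np.array([220+(u+.5)/5-.5,140+(v+.5)/5-.5])
g=lambda u,v:np.array([(u+.5)/1.5-.5,(v+.5)/1.5-.5])
cs=[cam("scene"),cam("side")]
sc=[f(*a) for a in[(235,40),(385,125),(278,243),(122,155)]]; sd=[f(*a) for a in[(40,90),(240,45),(298,183),(105,225)]]
wo=[g(*a) for a in[(222,32),(548,30),(523,328),(250,329)]]
wi=[g(*a) for a in[(277,101),(493,101),(484,273),(288,273)]]
M=np.array([[-106,72,142],[38,72,142],[38,-72,142],[-106,-72,142]])/1000.
I=np.array([[-84,42,142],[16,42,142],[16,-42,142],[-84,-42,142]])/1000.
def mk(w):
  def res(p):
    Rz=R.from_euler('z',p[3]).as_matrix(); W=M@Rz.T+p[:3];V=I@Rz.T+p[:3]
    r=[(proj(cw,W)-wo).ravel(),(proj(cw,V)-wi).ravel()]
    if w: r=[(proj(cs[0],W)-sc).ravel(),(proj(cs[1],W)-sd).ravel()]+r
    return np.concatenate(r)
  return res
for w in(0,1):
    r=least_squares(mk(w),[.5655,.0596,0,.212]);print(np.round(r.x,4),np.round(r.fun,1))
    p=r.x;Rz=R.from_euler('z',p[3]).as_matrix()
    q=lambda P:np.round(Rz.T@(P-p[:3])*1000,1)
    print("pad",q(tri([cw]+cs,[g(386,186),f(255,155),f(168,152)])),q(onz(cw,g(386,186),.126)))
    print("disc",q(onz(cw,g(434,245),.022)))
    for a in [(407.5,481),(453,481),(408,470),(453,470)]: print("platetop",q(onz(cw,g(*a),.052)))
    # height of plate top outer corners from 3 views
    print(q(tri([cw,cs[1]],[g(407.5,481),f(298,464)])),q(tri([cw,cs[1]],[g(453,481),f(353,450)])))
    print("window",press_to_world(p,[-.034,0,.142]))
E
```

```text
[0.5618 0.0601 0.0007 0.2123] [ 0.1 -1.  -0.5 -0.3 -0.8 -0.2  0.8 -0.4 -0.3  0.3  0.5 -0.1 -0.2  0.8
  0.4  1.1]
pad [-32.4   0.7 123.3] [-34.    0.5 125.3]
disc [  0.4 -58.7  21.3]
platetop [ -18.8 -248.6   51.3]
platetop [  18.2 -248.8   51.3]
platetop [ -18.5 -237.7   51.3]
platetop [  17.8 -237.9   51.3]
[ -18.7 -244.5   56.3] [  18.9 -244.9   56.4]
window [0.52857359 0.05292127 0.14265542]
[0.5619 0.0601 0.0007 0.2124] [-0.9  0.2 -0.2 -0.  -0.6  0.4 -0.7 -0.3 -0.2 -0.1 -2.   0.4 -0.6 -0.7
 -2.2  0.3  0.3 -1.  -0.4 -0.3 -0.6 -0.2  1.  -0.4 -0.2  0.3  0.7 -0.1
  0.   0.8  0.6  1.1]
pad [-32.5   0.7 123.3] [-34.1   0.5 125.3]
disc [  0.2 -58.7  21.3]
platetop [ -18.9 -248.6   51.3]
platetop [  18.1 -248.8   51.3]
platetop [ -18.6 -237.7   51.3]
platetop [  17.7 -237.9   51.3]
[ -18.8 -244.5   56.3] [  18.7 -244.9   56.4]
window [0.52869192 0.05294838 0.1426691 ]
```

```bash
python3 - <<'E'
from h import *
s=sense()
p=[0.5618,0.0601,0.0007,0.2123]
need(s,press_to_world(p,[0,-.285,.18]),-np.array([-np.sin(.2123),np.cos(.2123)]))
c=cam("side")
print(onz(c,(312,222),.02)-p[:3],onz(c,(352,255),.03)-p[:3])
E
```

```text
shift mm [ 69.1  32.  239.7]
rot [-0.0035  0.0029 -0.0003]
[ 0.15684182 -0.18043348  0.0193    ] [ 0.26217713 -0.34180863  0.0293    ]
```

Emit:
send_rows --motion '[{"dr":[-0.003,0.003,0],"slide":[0,8,48],"hand":0},{"dr":[0,0,0],"slide":[0,8,49],"hand":0},{"dr":[0,0,0],"slide":[0,8,49],"hand":0},{"dr":[0,0,0],"slide":[0,8,49],"hand":0},{"dr":[0,0,0],"slide":[10,0,45],"hand":0}]'

```text
clock: 2.7
tool_pos: [0.6232, -0.215, 0.2397]
orientation: [1.051, 1.303, -1.047]
ft_force: [0.5, 0.3, 0.3]
opening: 0.0116
```

Emit:
send_rows --motion '[{"dr":[0,0,0],"slide":[40,0,0],"hand":0},{"dr":[0,0,0],"slide":[35,0,0],"hand":0},{"dr":[0,0,0],"slide":[20,0,0],"hand":0},{"dr":[0,0,0],"slide":[0,0,0],"hand":0}]'

```text
clock: 3.1
tool_pos: [0.6183, -0.2111, 0.1397]
orientation: [1.051, 1.314, -1.051]
ft_force: [-1.3, 0.6, -0.1]
opening: 0.0002
```

```bash
python3 - <<'E'
from h import *
s=sense();im=imaging.camera("wrist");print(s['clock'],s['tool_pos'],s['opening'],s['ft_force'])
p=[0.5618,0.0601,0.0007,0.2123]
need(s,press_to_world(p,[0,-.285,.034]),-np.array([-np.sin(.2123),np.cos(.2123)]))
cv2.imwrite("pics/w2.png",im)
c=cam("wrist",s);Rz=R.from_euler('z',p[3]).as_matrix()
print(proj(c,[press_to_world(p,np.array(a)/1000) for a in [(-18,-248.7,52),(18,-248.7,52)]]))
E
```

```text
3.1 [ 0.61827526 -0.21110822  0.13974158] 0.00017777044690532297 [-1.31815582  0.56362418 -0.08830785]
shift mm [105.    2.6   8.8]
rot [ 0.0025 -0.0079  0.0064]
[[239.73119085 155.74624346]
 [291.87225128 155.98659404]]
```

View pics/w2.png

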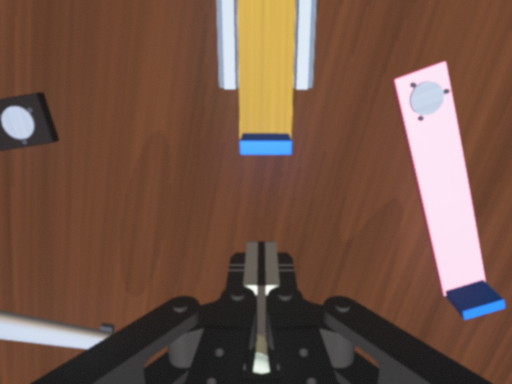

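The plate's outer top edge is at (240–292, 156), which matches the prediction of (239.7–291.9, 155.8). The fingers are shut. Now I'll descend behind it.

Emit:
send_rows --motion '[{"dr":[0.002,-0.008,0.006],"slide":[30,1,4],"hand":0},{"dr":[0,0,0],"slide":[35,1,4],"hand":0},{"dr":[0,0,0],"slide":[30,0,0],"hand":0},{"dr":[0,0,0],"slide":[10,0,0],"hand":0},{"dr":[0,0,0],"slide":[0,0,0],"hand":0}]'

```text
clock: 3.65
tool_pos: [0.6252, -0.2199, 0.0387]
orientation: [1.051, 1.296, -1.049]
ft_force: [-0.2, -0.4, 0.2]
opening: 0.0002
```

```bash
cat > st.py <<'E'
from h import *
import sys
s=sense()
p=[0.5618,0.0601,0.0007,0.2123]
Rz=R.from_euler('z',p[3]).as_matrix();T=tool(s)
print(s['clock'],"press mm",np.round(Rz.T@(s['tool_pos']-p[:3])*1000,1),"F press",np.round(Rz.T@s['ft_force'],1))
if len(sys.argv)>1:
    need(s,press_to_world(p,np.array([float(v) for v in sys.argv[1:4]])/1000),-np.array([-np.sin(.2123),np.cos(.2123)]))
E
python3 st.py 0 -259.7 34
```

```text
3.65 press mm [   3. -287.   38.] F press [-0.3 -0.4  0.2]
shift mm [  3.9  -3.  -27.4]
rot [ 0.001   0.0043 -0.0051]
```

Emit:
send_rows --motion '[{"dr":[0,0.004,-0.005],"slide":[3,-3,-8],"hand":0},{"dr":[0,0,0],"slide":[0,0,-8],"hand":0},{"dr":[0,0,0],"slide":[0,0,-5],"hand":0},{"dr":[0,0,0],"slide":[0,0,-4],"hand":0},{"dr":[0,0,0],"slide":[0,0,-4],"hand":0}]'

```text
clock: 4.15
tool_pos: [0.6166, -0.1922, 0.0363]
orientation: [1.05, 1.3, -1.05]
ft_force: [-0.3, -2.2, 0.9]
opening: -0.0001
```

```bash
python3 st.py 0 -201 34
```

```text
4.15 press mm [   0.4 -258.1   35.6] F press [-0.8 -2.1  0.9]
shift mm [  1.5  -0.3 -57.1]
rot [ 0.0011  0.0017 -0.0017]
```

Contact at y −258 with about 2 N, as predicted. Pushing now.

Emit:
send_rows --motion '[{"dr":[0,0,0],"slide":[0,0,-5],"hand":0},{"dr":[0,0,0],"slide":[0,0,-6],"hand":0},{"dr":[0,0,0],"slide":[0,0,-6],"hand":0},{"dr":[0,0,0],"slide":[0,0,-6],"hand":0},{"dr":[0,0,0],"slide":[0,0,-6],"hand":0}]'

```text
clock: 4.65
tool_pos: [0.6103, -0.164, 0.0358]
orientation: [1.051, 1.3, -1.05]
ft_force: [1.4, -3.7, 2.8]
opening: 0.0003
```

```bash
python3 st.py 0 -201 34
```

```text
4.65 press mm [ 2.000e-01 -2.293e+02  3.510e+01] F press [ 0.6 -4.   2.8]
shift mm [  1.1  -0.2 -28.3]
rot [ 0.0006  0.0015 -0.0014]
```

Emit:
send_rows --motion '[{"dr":[0,0,0],"slide":[0,0,-6],"hand":0},{"dr":[0,0,0],"slide":[0,0,-5],"hand":0},{"dr":[0,0,0],"slide":[0,0,-4],"hand":0},{"dr":[0,0,0],"slide":[0,0,-3],"hand":0},{"dr":[0,0,0],"slide":[0,0,-3],"hand":0}]'

```text
clock: 5.15
tool_pos: [0.6057, -0.1435, 0.0356]
orientation: [1.051, 1.301, -1.051]
ft_force: [0.7, -3.7, 3.3]
opening: 0.0002
```

```bash
python3 st.py 0 -201 34
```

```text
5.15 press mm [  -0.  -208.2   34.9] F press [-0.1 -3.7  3.3]
shift mm [ 0.9  0.  -7.2]
rot [ 0.0008  0.0011 -0.0009]
```

Emit:
send_rows --motion '[{"dr":[0,0,0],"slide":[0,0,-2],"hand":0},{"dr":[0,0,0],"slide":[0,0,-2],"hand":0},{"dr":[0,0,0],"slide":[0,0,-1.5],"hand":0},{"dr":[0,0,0],"slide":[0,0,-1],"hand":0},{"dr":[0,0,0],"slide":[0,0,-1],"hand":0}]'

```text
clock: 5.65
tool_pos: [0.6041, -0.1363, 0.0356]
orientation: [1.051, 1.301, -1.051]
ft_force: [0.4, -2.9, 2.8]
opening: 0.0002
```

```bash
python3 st.py 0 -201 34
```

```text
5.65 press mm [  -0.  -200.9   34.9] F press [-0.2 -2.9  2.8]
shift mm [0.9 0.  0.1]
rot [ 0.0007  0.0011 -0.0009]
```

Not at the stop yet: the force is still only sliding friction. I'll creep on until it rises.

Emit:
send_rows --motion '[{"dr":[0,0,0],"slide":[0,0,-1],"hand":0},{"dr":[0,0,0],"slide":[0,0,-1],"hand":0},{"dr":[0,0,0],"slide":[0,0,-1],"hand":0}]'

```text
clock: 5.95
tool_pos: [0.6048, -0.1358, 0.0358]
orientation: [1.048, 1.297, -1.05]
ft_force: [2.0, -13.7, -0.1]
opening: 0.0002
```

```bash
python3 st.py 0 -201 34
```

```text
5.95 press mm [   0.7 -200.6   35.1] F press [ -0.9 -13.8  -0.1]
shift mm [ 1.1 -0.7  0.4]
rot [ 0.0017  0.0054 -0.0025]
```

Emit:
send_rows --motion '[{"dr":[0,0,0],"slide":[0,0,-1],"hand":0},{"dr":[0,0,0],"slide":[0,0,0],"hand":0}]'

```text
clock: 6.15
tool_pos: [0.6051, -0.1357, 0.0361]
orientation: [1.048, 1.295, -1.05]
ft_force: [2.6, -13.8, 0.3]
opening: -0.0001
```

```bash
python3 st.py 0 -201 34
```

```text
6.15 press mm [   1.1 -200.5   35.4] F press [ -0.4 -14.    0.3]
shift mm [ 1.4 -1.1  0.5]
rot [ 0.0017  0.0067 -0.0034]
```

It has stalled on the stop at y −200.5 with 14 N; home plus the finger's half-width predicts −201. I'll back off, rise and check.

Emit:
send_rows --motion '[{"dr":[0,0,0],"slide":[0,0,10],"hand":0},{"dr":[0,0,0],"slide":[0,0,15],"hand":0},{"dr":[0,0,0],"slide":[-10,0,5],"hand":0},{"dr":[0,0,0],"slide":[-40,0,0],"hand":0},{"dr":[0,0,0],"slide":[-45,0,0],"hand":0}]'

```text
clock: 6.65
tool_pos: [0.6077, -0.1612, 0.1302]
orientation: [1.051, 1.306, -1.053]
ft_force: [0.5, -0.2, 1.0]
opening: 0.0002
```

Emit:
send_rows --motion '[{"dr":[0,0,0],"slide":[-48,0,0],"hand":0},{"dr":[0,0,0],"slide":[-48,0,0],"hand":0},{"dr":[0,0,0],"slide":[-20,0,-30],"hand":0},{"dr":[0,0,0],"slide":[0,0,-40],"hand":0},{"dr":[0,0,0],"slide":[0,0,0],"hand":0}]'

```text
clock: 7.15
tool_pos: [0.5932, -0.089, 0.2482]
orientation: [1.051, 1.304, -1.047]
ft_force: [0.2, -0.3, -0.3]
opening: 0.0
```

```bash
python3 st.py -34 0 250; python3 - <<'E'
from h import *
p=[0.5618,0.0601,0.0007,0.2123]
s=sense();im=imaging.camera("wrist");c=cam("wrist",s)
cv2.imwrite("pics/w3.png",cv2.resize(im,(768,576),interpolation=cv2.INTER_CUBIC))
q=proj(c,[press_to_world(p,np.array(a)/1000) for a in [(-18,-190,52),(18,-190,52),(-18,-180,52),(18,-180,52),(-34,0,126),(0,0,22)]])
print(np.round((q+.5)*1.5-.5,1))
im=imaging.camera("side")[140:250,220:320];cv2.imwrite("pics/c3.png",cv2.resize(im,None,fx=5,fy=5,interpolation=cv2.INTER_CUBIC))
E
```

```text
7.15 press mm [  -0.8 -152.4  247.5] F press [ 0.1 -0.3 -0.3]
shift mm [  -2.3  -32.7 -152.5]
rot [ 0.0032 -0.0017 -0.0016]
[[367.6 288.8]
 [419.  288.9]
 [367.4 275.2]
 [419.3 275.4]
 [320.2 -54.4]
 [394.5  -6.2]]
```

View pics/w3.png

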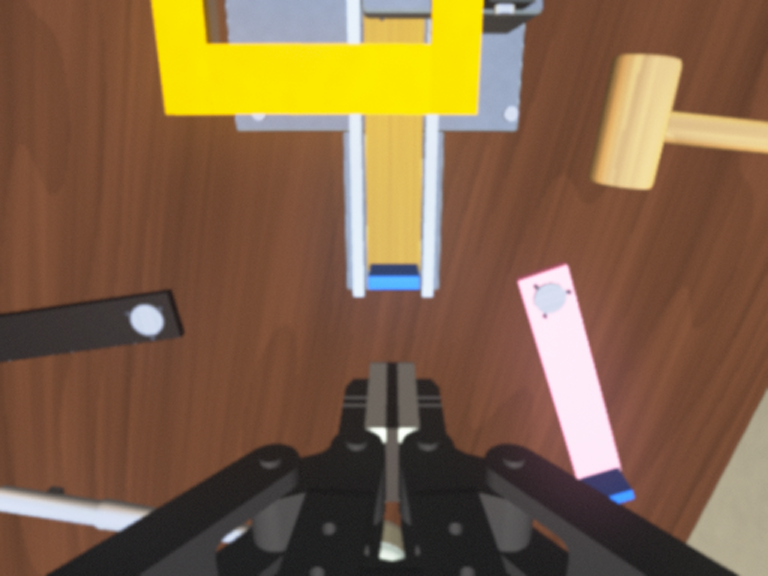

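View pics/c3.png

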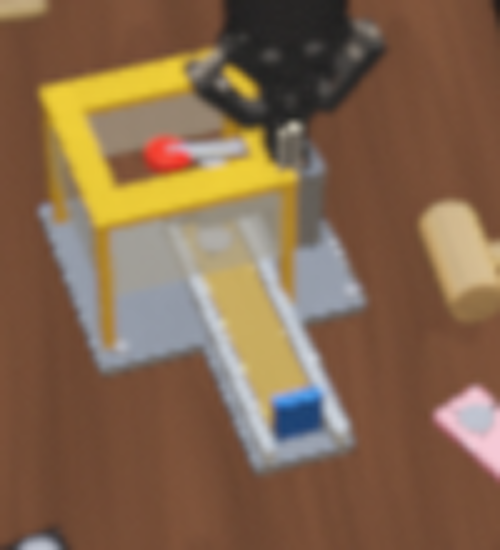

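Home confirmed. The plate's top strip sits between the rails at (368–420, 276–290) against a prediction of rows 275–289, and the side view shows the disc moved under the guard. Now to the window.

Emit:
send_rows --motion '[{"dr":[0.003,-0.002,-0.002],"slide":[-2,-9,-38],"hand":0},{"dr":[0,0,0],"slide":[0,-9,-38],"hand":0},{"dr":[0,0,0],"slide":[0,-9,-38],"hand":0},{"dr":[0,0,0],"slide":[0,-8,-38],"hand":0},{"dr":[0,0,0],"slide":[0,0,0],"hand":0}]'

```text
clock: 7.75
tool_pos: [0.526, 0.0508, 0.2477]
orientation: [1.049, 1.304, -1.054]
ft_force: [-1.1, -0.5, -0.8]
opening: -0.0001
```

Emit:
send_rows --motion '[{"dr":[0,0,0],"slide":[0,0,0],"hand":0},{"dr":[0,0,0],"slide":[0,0,0],"hand":0}]'

```text
clock: 7.95
tool_pos: [0.5293, 0.047, 0.2481]
orientation: [1.051, 1.299, -1.056]
ft_force: [0.0, 0.2, 0.3]
opening: 0.0001
```

```bash
python3 st.py -37 0 165; python3 - <<'E'
from h import *
im=imaging.camera("wrist");cv2.imwrite("pics/w4.png",im)
a=imaging.camera("scene")[120:230,220:320];b=imaging.camera("side")[120:230,220:320]
cv2.imwrite("pics/c4.png",cv2.resize(np.hstack([a,b]),None,fx=4,fy=4,interpolation=cv2.INTER_CUBIC))
E
```

```text
7.95 press mm [-34.5  -6.  247.4] F press [0.1 0.2 0.3]
shift mm [82.4 -2.4 -6.3]
rot [-0.0032  0.0036  0.001 ]
```

View pics/w4.png

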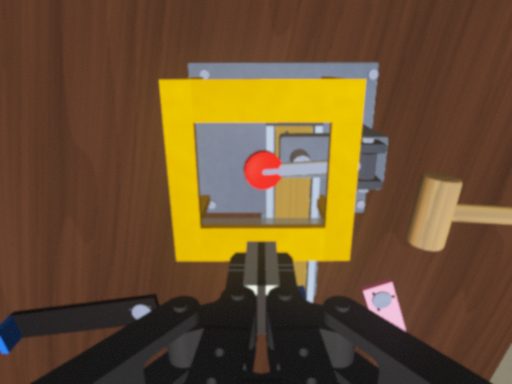

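View pics/c4.png

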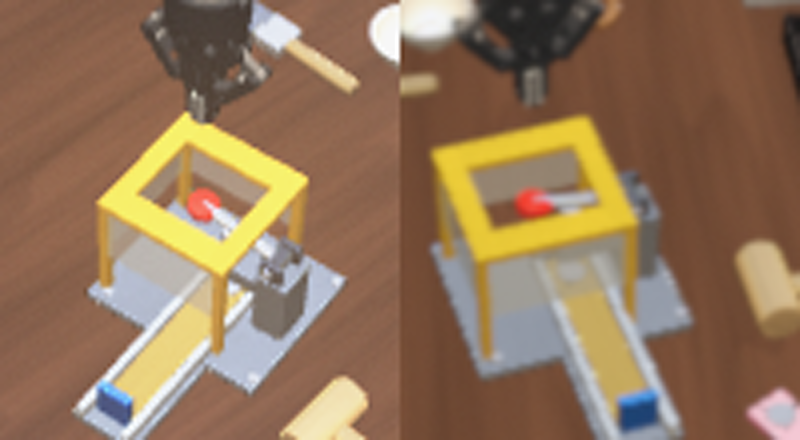

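The lever pad is at wrist (263,170), inside the window, and the fingertip stands above the guard. Next I'll recheck the pad and window positions from this view, then descend.

```bash
python3 - <<'E'
from h import *
p=[0.5618,0.0601,0.0007,0.2123];Rz=R.from_euler('z',p[3]).as_matrix()
s=sense();c=cam("wrist",s)
for uv,z in [((263,170),.126),((160,80),.142),((366,79),.142),((351,261),.142),((176,262),.142)]:
    print(np.round(Rz.T@(onz(c,uv,z)-p[:3])*1000,1))
E
```

```text
[-33.9   1.1 125.3]
[-105.7   71.3  141.3]
[ 37.9  71.5 141.3]
[ 39.4 -73.4 141.3]
[-106.8  -74.   141.3]
```

Emit:
send_rows --motion '[{"dr":[-0.003,0.003,0.001],"slide":[15,-2,-6],"hand":0},{"dr":[0,0,0],"slide":[25,0,0],"hand":0},{"dr":[0,0,0],"slide":[25,0,0],"hand":0},{"dr":[0,0,0],"slide":[15,0,0],"hand":0},{"dr":[0,0,0],"slide":[0,0,0],"hand":0}]'

```text
clock: 8.6
tool_pos: [0.5239, 0.0528, 0.166]
orientation: [1.05, 1.306, -1.055]
ft_force: [-0.2, -1.0, 0.3]
opening: 0.0001
```

```bash
python3 st.py -37 0 126
```

```text
8.6 press mm [-38.6   0.9 165.3] F press [-0.4 -0.9  0.3]
shift mm [39.3  1.8  0.9]
rot [-0.0005 -0.001   0.0046]
```

Position is good. Descending gently to contact.

Emit:
send_rows --motion '[{"dr":[0,0,0.003],"slide":[12,1,0],"hand":0},{"dr":[0,0,0],"slide":[10,0,0],"hand":0},{"dr":[0,0,0],"slide":[8,0,0],"hand":0},{"dr":[0,0,0],"slide":[6,0,0],"hand":0},{"dr":[0,0,0],"slide":[5,0,0],"hand":0}]'

```text
clock: 9.1
tool_pos: [0.5265, 0.0537, 0.1269]
orientation: [1.052, 1.3, -1.049]
ft_force: [-1.3, -0.9, 2.5]
opening: 0.0002
```

```bash
python3 st.py -38 0 100
```

```text
9.1 press mm [-35.9   1.2 126.2] F press [-1.5 -0.6  2.5]
shift mm [26.2 -2.2  1.2]
rot [ 0.0006  0.0001 -0.0029]
```

Contact at z 0.126 with 2.5 N, as described. Pressing down.

Emit:
send_rows --motion '[{"dr":[0,0,0],"slide":[4,-1,1],"hand":0},{"dr":[0,0,0],"slide":[5,0,0],"hand":0},{"dr":[0,0,0],"slide":[5,0,0],"hand":0},{"dr":[0,0,0],"slide":[5,0,0],"hand":0},{"dr":[0,0,0],"slide":[2,0,0],"hand":0}]'

```text
clock: 9.6
tool_pos: [0.525, 0.0525, 0.1056]
orientation: [1.052, 1.302, -1.05]
ft_force: [-3.5, -0.7, 5.0]
opening: 0.0001
```

```bash
python3 st.py -38 0 100
```

```text
9.6 press mm [-37.6   0.3 104.9] F press [-3.6  0.   5. ]
shift mm [ 4.9 -0.4  0.3]
rot [ 0.0008  0.     -0.0015]
```

Emit:
send_rows --motion '[{"dr":[0,0,0],"slide":[1.5,0,0],"hand":0},{"dr":[0,0,0],"slide":[1.5,0,0],"hand":0},{"dr":[0,0,0],"slide":[1,0,0],"hand":0},{"dr":[0,0,0],"slide":[1,0,0],"hand":0}]'

```text
clock: 10.0
tool_pos: [0.525, 0.0525, 0.1011]
orientation: [1.052, 1.301, -1.05]
ft_force: [-4.5, -2.5, 5.6]
opening: -0.0
```

```bash
python3 st.py -38 0 100
```

```text
10.0 press mm [-37.6   0.3 100.4] F press [-5.  -1.5  5.6]
shift mm [ 0.4 -0.4  0.3]
rot [ 0.0009  0.0001 -0.0016]
```

Emit:
send_rows --motion '[{"dr":[0,0,0],"slide":[1,0,0],"hand":0},{"dr":[0,0,0],"slide":[1,0,0],"hand":0},{"dr":[0,0,0],"slide":[1,0,0],"hand":0}]'

```text
clock: 10.3
tool_pos: [0.5253, 0.0525, 0.0988]
orientation: [1.052, 1.301, -1.049]
ft_force: [-7.7, -0.8, 21.3]
opening: 0.0002
```

```bash
python3 st.py -38 0 98
```

```text
10.3 press mm [-37.3   0.3  98.1] F press [-7.7  0.8 21.3]
shift mm [ 0.1 -0.7  0.3]
rot [ 0.0009  0.0001 -0.0021]
```

At the lower stop: 21 N and z 0.098. I'll hold for 1.5 s, with a side picture during the hold.

Emit:
send_rows --motion '[{"dr":[0,0,0],"slide":[0,0,0],"hand":0},{"dr":[0,0,0],"slide":[0,0,0],"hand":0},{"dr":[0,0,0],"slide":[0,0,0],"hand":0},{"dr":[0,0,0],"slide":[0,0,0],"hand":0},{"dr":[0,0,0],"slide":[0,0,0],"hand":0}]'

```text
clock: 10.8
tool_pos: [0.5251, 0.0525, 0.099]
orientation: [1.052, 1.301, -1.049]
ft_force: [-6.9, -0.9, 13.4]
opening: -0.0002
```

Emit:
send_rows --motion '[{"dr":[0,0,0],"slide":[0,0,0],"hand":0},{"dr":[0,0,0],"slide":[0,0,0],"hand":0},{"dr":[0,0,0],"slide":[0,0,0],"hand":0},{"dr":[0,0,0],"slide":[0,0,0],"hand":0},{"dr":[0,0,0],"slide":[0,0,0],"hand":0}]'

```text
clock: 11.3
tool_pos: [0.5251, 0.0525, 0.099]
orientation: [1.052, 1.301, -1.049]
ft_force: [-6.5, -1.3, 14.2]
opening: 0.0002
```

Emit:
send_rows --motion '[{"dr":[0,0,0],"slide":[0,0,0],"hand":0},{"dr":[0,0,0],"slide":[0,0,0],"hand":0},{"dr":[0,0,0],"slide":[0,0,0],"hand":0},{"dr":[0,0,0],"slide":[0,0,0],"hand":0}]'

```text
clock: 11.7
tool_pos: [0.5252, 0.0525, 0.099]
orientation: [1.052, 1.301, -1.049]
ft_force: [-6.1, -0.4, 14.7]
opening: -0.0001
```

```bash
python3 st.py; python3 - <<'E'
from h import *
a=imaging.camera("scene")[120:230,220:320];b=imaging.camera("side")[120:230,220:320]
cv2.imwrite("pics/c5.png",cv2.resize(np.hstack([a,b]),None,fx=4,fy=4,interpolation=cv2.INTER_CUBIC))
E
```

```text
11.7 press mm [-37.4   0.3  98.3] F press [-6.1  0.9 14.7]
```

View pics/c5.png

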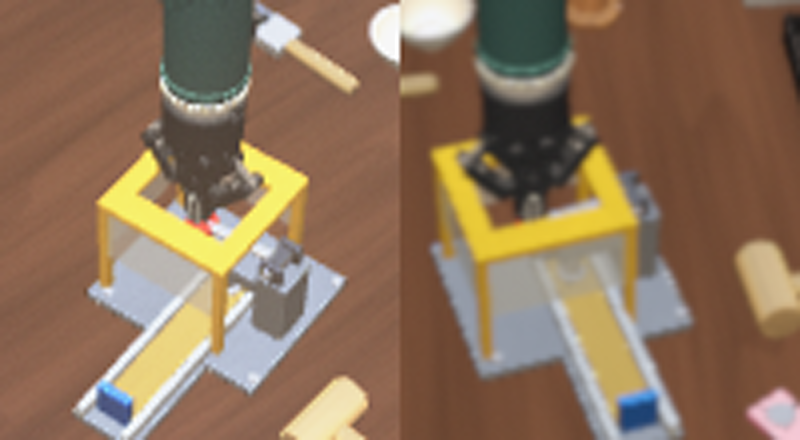

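The lever was held down for 1.5 s at 13–21 N with the tip steady at z 0.099, and the gripper body stayed clear above the frame. Releasing.

Emit:
send_rows --motion '[{"dr":[0,0,0],"slide":[-5,0,0],"hand":0},{"dr":[0,0,0],"slide":[-8,0,0],"hand":0},{"dr":[0,0,0],"slide":[-10,0,0],"hand":0},{"dr":[0,0,0],"slide":[-15,0,0],"hand":0},{"dr":[0,0,0],"slide":[-25,0,0],"hand":0}]'

```text
clock: 12.3
tool_pos: [0.5255, 0.0526, 0.1612]
orientation: [1.052, 1.301, -1.049]
ft_force: [1.0, 0.3, 0.4]
opening: -0.0
```

Emit:
send_rows --motion '[{"dr":[0,0,0],"slide":[-40,0,0],"hand":0},{"dr":[0,0,0],"slide":[-40,0,0],"hand":0},{"dr":[0,0,0],"slide":[-10,0,40],"hand":0},{"dr":[0,0,0],"slide":[0,0,30],"hand":0},{"dr":[0,0,0],"slide":[0,0,0],"hand":0}]'

```text
clock: 12.8
tool_pos: [0.5423, -0.019, 0.2527]
orientation: [1.055, 1.294, -1.049]
ft_force: [0.2, 0.7, -0.1]
opening: 0.0
```

```bash
python3 st.py; python3 - <<'E'
from h import *
p=[0.5618,0.0601,0.0007,0.2123];Rz=R.from_euler('z',p[3]).as_matrix()
s=sense();im=imaging.camera("wrist");c=cam("wrist",s)
cv2.imwrite("pics/w6.png",im)
print(np.round(proj(c,[press_to_world(p,np.array(a)/1000) for a in [(-34,0.7,126),(-37,0,99),(-84,42,142),(16,-42,142),(-18,-190,52),(18,-190,52)]]),1))
cv2.imwrite("pics/scene6.png",imaging.camera("scene"));cv2.imwrite("pics/side6.png",imaging.camera("side"))
E
```

```text
12.8 press mm [-35.7 -73.2 252. ] F press [ 0.3  0.6 -0.1]
[[262.9  83.3]
 [258.9  82.9]
 [188.9  20.6]
 [329.8 143.4]
 [276.1 255.4]
 [307.6 255.3]]
```

View pics/w6.png

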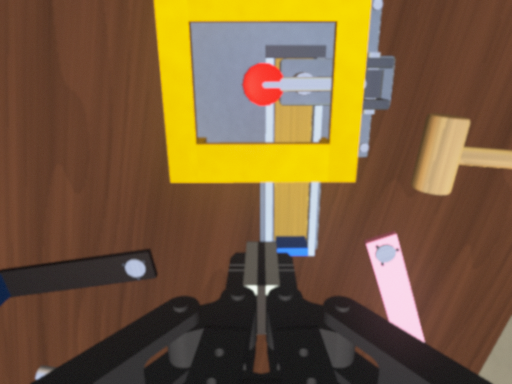

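View pics/side6.png

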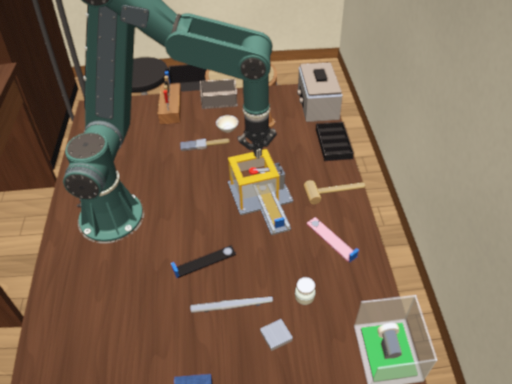

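View pics/scene6.png

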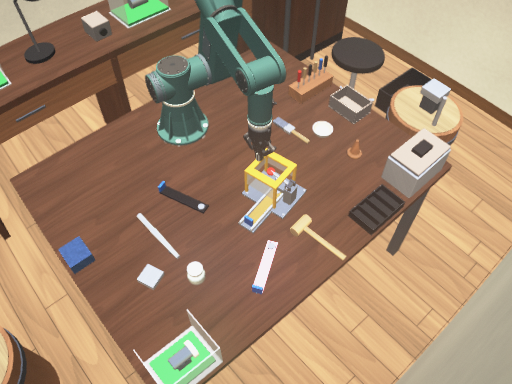

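The pad is back up at (263,84), against a predicted rest position of (262.9,83.3). The plate edge is at row 256 (home predicts 255.4), the other objects have not moved, and the robot touches nothing. Handing in.

```bash
python3 -c "
from plant import robot
print(robot.job_done())"
```

```text
the job is handed in; nothing more can be done
None
```

I pushed the brass carrier by its blue end plate about 58 mm along the slideway until it stalled on the stop. I then pressed the red lever pad down through the window, held it for 1.5 s and let it spring back. The job was handed in at about 13 s.

- **Carrier home:** the fingertip stalled at y −200.5 mm with 14 N, where about −201 mm was expected at home. Two later wrist views put the end plate within about 1 pixel of its predicted home position.
- **Lever pressed:** contact came at z 0.126 m. The force then jumped to 21 N at about 0.098–0.099 m, which matches the stated fully pressed height of 99 mm. It stayed at 13–15 N through the hold.
- **After release:** the last wrist view shows the pad at its rest position, and the tool force was about zero. I saw no contact with the guard, and the tools, jar, bowl and look-alikes appear not to have moved.

One disagreement: triangulating the end plate's top edge from the wrist and side views gave about 56 mm, against the stated 52 mm. I used 52 mm, and the wrist view's prediction and the point of contact both agreed with it.

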